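Unlatch and open the hallway bin

ROBOT

A 6-joint arm with a two-finger parallel gripper is mounted at the origin on the work surface. World frame = base frame: x ahead of the robot, y to its left, z up, the work surface at z = 0. Lengths are in m, angles in degrees, forces in N, time in s.
With the tool pointing down it reaches from about 0.425 to 0.95 m from the base axis. Payload 3.5 kg.
Tool frame: the origin (TCP) lies at the centre of the arm's flange, where the gripper is bolted on; the fingertips stand 173 mm ahead of it and the grasp point (between the pads) lies 155 mm ahead of it; z points along the fingers, y is the line along which they close (so a half turn about z gives the same grasp; the last joint's range is limited). The gripper opens to 85 mm and grips with 20 to 120 N. Pads are 22 mm wide; open, the fingers measure 114 mm over their backs; the gripper's body (76 mm by 85 mm) begins 54 mm behind the grasp point. The pads swing forward as they close: fully open they stand 13 mm farther back than shut.
Start: joints at [65.718, 16.404, 90.338, -0, 73.258, -8.594], TCP at [0.182, 0.65, 0.405] pointing down, gripper open.
Joint ranges: [-158.93, 158.93], [-51.34, 127.21], [12.03, 142.37], [-87.48, 267.48], [13.55, 161.25], [-162.69, 162.69]. Speed limits (degrees/s): [159.86, 159.86, 180, 180, 180, 180].

INTERFACE

Orientations are given as a 3x3 rotation matrix whose columns are the frame's x, y, z axes.
In Python, from bench import bot gives the robot as it stands. The module is installed in compiled form; this text tells all that it offers.
- The arm moves only by the tool send_rows, never from a script. Its argument "commands" is a list that holds one entry, the list of rows, each a list of 7 numbers: the shift along the tool's x, y, z normalised to -1 to 1, where 1 is 3 cm, then the turn, a rotation vector about the tool's x, y, z normalised to -1 to 1, where 1 is 0.1 rad, then the opening, from 0 (shut) to 1 (fully open). A call has 1 to 20 rows; each row shifts and turns the commanded pose from where the row before left it, along the tool's axes as they then stand; what a row does not reach is not made up. A row lasts 1/12 s, in which the tool goes at most 41.7 mm and 7.16 degrees, less where a joint would pass 70% of its speed; a pose out of reach is approached as far as the arm can. A call with a number of a shift or a turn outside -1 to 1 is refused whole. A call with a gripper value outside its range is refused whole. The fingers move at their own pace and stop on an object; "force" is the grip in N (left out, the last holds). Time passes only in rows, so rows that do not move let the fingers close. It gives the time, the measured TCP pose, the force, the opening and the grip force at its end, in the units of the state.
- bot.read_state(): the state, without advancing time (a new reading comes with each control period).
- bot.camera(name): name is "side" or "top" or "wrist"; returns a dict with "img" (384x512x3 uint8, red, green, blue), "z_map" (384x512 float32, m along the optical axis (not along the pixel's ray), 0 where there is no reading), "camera_matrix" (3x3 intrinsics, pixels), "R" (3x3) and "t" (3): a world point X has camera coordinates R X + t. Camera axes: x right, y down, z forward; pixel columns grow to the right and rows downward; lengths in m; the calibration is good to about 2 mm. The wrist camera is an equidistant fisheye: a pixel r from the principal point sees the ray r / f radians off the axis. A picture is of the moment at which its call begins.
- bot.close_job(): hands the job in; it is judged then, once.
The state is a dict: "time_s": time; "joint_positions": joint angles; "joint_velocities": joint speeds; "tau": joint torques, N m; "position": TCP position; "tool_rot": TCP orientation; "wrist_force": force on the tool from outside, world axes, zero at the start; "moment": the same for the moment, N m; "width": finger opening in m; "finger_force": force on a finger pad.
Only numpy, scipy, OpenCV 4.12 (cv2) and the standard library are available. Lean on these libraries where they do the work, as an engineer would, in place of code of your own. Each camera call takes 0.05 s, during which the arm holds its last target. There are 200 camera calls.

TASK

The black bin on the counter is due for a refill. Swing the latch lever on its lid round until it is well clear of the hasp, then swing the hasp forward off the lid, and only then lift the lid by its handle, without flinging it, and leave it standing upright with lever and hasp still swung clear. Leave everything else on the counter where it is.

Things in the scene. Friction and masses are not known exactly. Their poses are not given: they have to be found in the camera images.
- bin: black plastic box, fixed to the counter, 150 (x) by 260 (y) by 110 mm high, origin at the centre of its underside; its front (with hasp and lid handle) faces its own -x. A black lid of the same outline, 10 mm thick, lies on it; the closed lid's top is 120.5 mm above the counter.
- lever (a joint): angle of the steel latch lever on the lid, in rad: near 0 (up to 0.35) its bar lies across the top of the hasp's tongue and holds it down; it grows as the bar's free end swings towards the hinge side of the lid (bin +x), turning counterclockwise from above, to a stop at 1.7. From about 1.0 it is off the tongue. It stays where it is left.
- lever_pivot (a point): the lever's upright pivot at the level of the lid's top face: with the lid shut at bin x -53, y -25 mm. The bar is 12 mm wide, its underside 9 mm and its top 14 mm above the lid, and runs 72 mm from the pivot (towards bin -y at 0). The pivot's hub is 14 mm across and 16 mm tall.
- lever_knob (a point): the lever's round upright steel knob, 12 mm across, standing on the bar's free end 70 mm from the pivot; it reaches from 14 to 48 mm above the lid and this point is 36 mm above the lid, on the knob's axis.
- hasp (a joint): angle of the steel hasp, in rad: 0 with its tongue lying over the lid, growing as it swings up and forwards (bin -x) about its hinge, to a stop at 2.3. From about 0.8 its tongue is clear of the lid's front edge. It stays where it is left.
- hasp_hinge (a point): the hasp's level hinge axis (along bin y) on the bin's front: at bin x -87, y -55, z 90.5 mm. The 22 mm wide strap rises 36 mm from it, then bends into a tongue 47 mm long (4 mm thick, top 36 mm above the hinge axis) over the lid.
- hasp_tab (a point): the hasp's upright pull tab, 14 mm (bin x) by 10 mm (bin y), standing on the front end of the tongue from 36 to 72 mm above the hinge axis and centred 7 mm behind it (bin +x); this point is 60 mm above the hinge axis. The tab turns with the hasp.
- lid (a joint): angle of the lid, in rad: 0 shut, 1.57 upright, stop at 1.9 (leaning back). Stiff hinge: it stays where it is left.
- lid_hinge (a point): middle of the lid's hinge axis (along bin y) on the bin's rear rim: bin x +75, y 0, z 110.5 mm.
- lid_handle (a point): middle of the lid's handle: a steel round bar 12 mm across and 110 mm long, along bin y, 45 mm out from the lid's front edge (39 mm clear gap), level with the lid; its middle is at bin x -120, y +55, z 115.5 mm when shut, 195 mm from the hinge axis.
- canister: round stainless canister with twist lid, 104 mm across, 161 mm tall, origin under its centre; loose, leave alone
- funnel: white plastic funnel standing mouth down, 96 mm across, 100 mm tall, origin under its centre; loose, leave alone
- oak_block: oak block 120 by 75 by 30 mm, the scoop's stand, origin under its centre; loose, leave alone
- scoop: yellow scoop lying on the oak block: bowl 75 by 56 by 32 mm, handle 110 mm long towards its -x, origin under the bowl's centre; loose, leave alone
- mug: white mug, 76 mm across, 90 mm tall, origin under its centre; loose, leave alone
- jar: glass jar, 70 mm across, 120 mm tall, origin under its centre; loose, leave alone
- brush: hand brush lying on the counter at the left, origin at its underside; loose, leave alone

How it is judged:
By the outcome, as a careful person would: the job done as asked, in the order asked, and still so for the second after the job is handed in, with the robot touching nothing.
It also fails if it takes over 56 s, if anything falls off the work surface, if the arm or the gripper's body presses on something with over 40 N, if the wrist force passes 120 N, or if a joint passes its speed limit or range.

## Working session

There is one attempt and no reset: what is moved stays moved. The work goes in short steps, Python scripts to look and compute and a tool call to move; the robot and the scene stay as the last step left them, time stands still between calls to the robot, and variables do not carry over. Pictures are saved under pics/ and viewed, at most 10 in all, crops included, and the job is handed in when it is done.

Besides the shell and the picture viewer there is one more tool, called as name([rows], argument=value, ...), one row to a line, values as JSON. send_rows: Moves the arm, as the interface text tells. Its arguments: {"type":"object","properties":{"commands":{"type":"array"},"force":{"type":"number"}},"required":["commands"]}

```bash
mkdir -p pics
python3 - <<'E'
from bench import bot
import cv2,numpy as np
s=bot.read_state();print(s)
for n in("top","side"):
    c=bot.camera(n);np.savez(f"pics/{n}0.npz",**c)
    cv2.imwrite(f"pics/{n}0.png",c["img"][:,:,::-1]);print(n,c["camera_matrix"],c["R"],c["t"])
a=cv2.imread("pics/top0.png");b=cv2.imread("pics/side0.png")
E
```

```text
{'time_s': 0.0, 'joint_positions': array([ 6.57189074e+01,  1.64563937e+01,  9.04241740e+01, -7.15417206e-04,
        7.32578475e+01, -8.59458527e+00]), 'joint_velocities': array([ 0.00178916, -0.02379481, -0.03593568,  0.0796613 ,  0.00131422,
        0.01057459]), 'tau': array([-1.55179499e-03, -4.05986345e+01, -2.92620957e+01, -2.24991727e-04,
        5.82886802e-03,  9.34368614e-06]), 'position': array([0.18237283, 0.64963577, 0.40329939]), 'tool_rot': array([[-9.62756249e-01,  2.70369081e-01, -9.82509539e-04],
       [ 2.70370641e-01,  9.62753782e-01, -2.20701100e-03],
       [ 3.49207238e-04, -2.39045536e-03, -9.99997082e-01]]), 'wrist_force': array([-0.01325986, -0.66135204,  0.06307397]), 'moment': array([-0.00402364,  0.01980736, -0.00271015]), 'finger_force': 0.0, 'width': 0.08556930864495321}
top [[406.59843685   0.         258.16185988]
 [  0.         406.59843685 187.88935689]
 [  0.           0.           1.        ]] [[ 0.01660354 -0.99977577  0.01314264]
 [-0.9978062  -0.01741047 -0.0638723 ]
 [ 0.0640868  -0.0120533  -0.99787153]] [0.01672085 0.56873909 1.65371259]
side [[355.04897632   0.         252.47523636]
 [  0.         355.04897632 194.28382969]
 [  0.           0.           1.        ]] [[ 0.80631822 -0.59128177  0.01538795]
 [-0.34886655 -0.49642862 -0.7948904 ]
 [ 0.47764323  0.63556627 -0.60655788]] [-0.4380027   0.30941325  1.02534494]
```

View pics/top0.png

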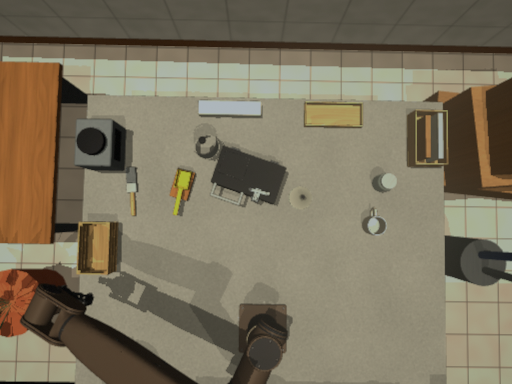

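View pics/side0.png

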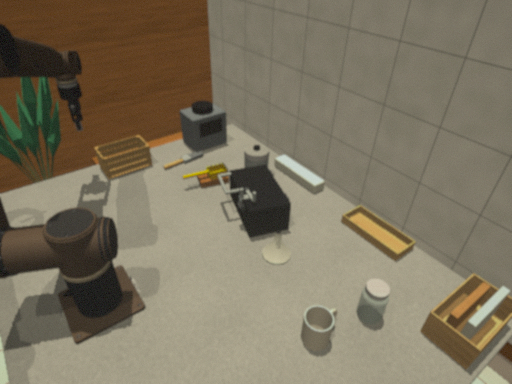

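The top view shows the bin at about (248,175), its handle at (228,198), the lever and hasp at (260,195), the funnel at (299,197) and the canister at (206,145). Next I measure the lid outline.

```bash
cat > h.py <<'E'
import numpy as np,cv2
def cloud(c):
    z=c["z_map"];K=c["camera_matrix"];v,u=np.indices(z.shape)
    P=np.stack([(u-K[0,2])/K[0,0]*z,(v-K[1,2])/K[1,1]*z,z],-1)
    return (P-c["t"])@c["R"]
def ray(c,u,v,h):
    d=c["R"].T@np.array([(u-c["camera_matrix"][0,2])/c["camera_matrix"][0,0],(v-c["camera_matrix"][1,2])/c["camera_matrix"][1,1],1]);o=-c["R"].T@c["t"]
    return o+d*(h-o[2])/d[2]
E
python3 - <<'E'
from h import *
c=dict(np.load("pics/top0.npz"));W=cloud(c);g=c["img"].max(2)
print("counter z",np.median(W[200:300,300:400,2]))
m=(g<60)&(abs(W[...,2]-.1205)<.012);m[:, :200]=0;m[:,300:]=0;m[:130]=0;m[215:]=0
m=cv2.morphologyEx(m.astype('uint8'),cv2.MORPH_CLOSE,np.ones((5,5)))
n,l,s,_=cv2.connectedComponentsWithStats(m);k=1+s[1:,4].argmax();print(s[k],np.median(W[l==k][:,2]))
ct=max(cv2.findContours((l==k).astype('uint8'),0,1)[0],key=len)[:,0]
P=np.array([ray(c,u,v,.1205)[:2] for u,v in ct],dtype=np.float32)
print(cv2.minAreaRect(P*1000),cv2.boxPoints(cv2.minAreaRect(P*1000)))
im=c["img"][120:220,190:310,::-1];cv2.imwrite("pics/top0c.png",cv2.resize(im,None,fx=6,fy=6,interpolation=2)[:600])
d=dict(np.load("pics/side0.npz"));im=d["img"][150:250,170:300,::-1];cv2.imwrite("pics/side0c.png",cv2.resize(im,None,fx=6,fy=6,interpolation=2)[:600])
# everything tall
for n,(u,v) in dict(funnel=(299,197),can=(206,145)).items(): print(n,W[v,u])
E
```

```text
counter z 0.002051475151040532
[ 212  146   73   57 2395] 0.12254315273510336
((614.6981811523438, 68.2153549194336), (255.6884765625, 147.29368591308594), 72.00057983398438) [[505.15082  -30.614723]
 [645.2359   -76.129555]
 [724.24554  167.04544 ]
 [584.16046  212.56027 ]]
funnel [ 0.53120576 -0.13542388  0.07714182]
can [ 0.74561843  0.24731716 -0.00227278]
```

View pics/top0c.png

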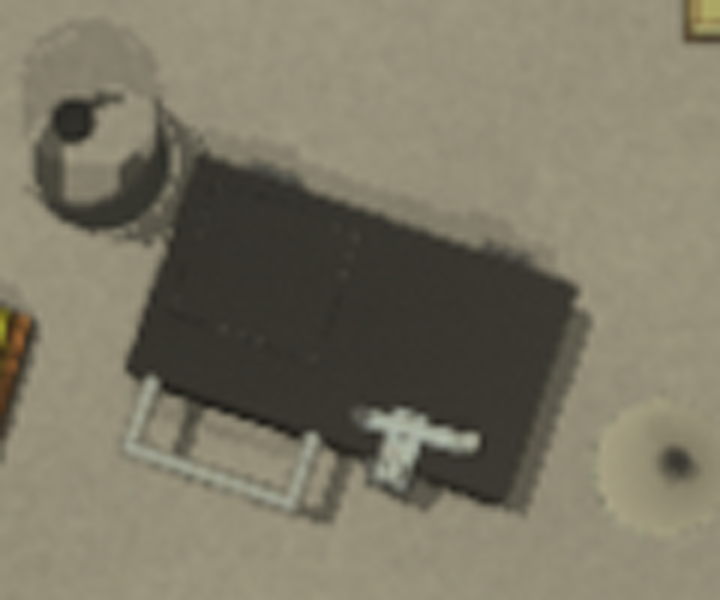

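The crop shows the knob end at crop (470,440), the tab and tongue at about (397,470), and the handle bar from (128,447) to (295,503). I check these against the measured bin pose.

```bash
cat >> h.py <<'E'
A=np.radians(-18.0);C=np.array([.6147,.0682])
RB=np.array([[np.cos(A),-np.sin(A)],[np.sin(A),np.cos(A)]])
def b2w(x,y): return C+RB@np.array([x,y])/1000
def w2b(p): return RB.T@(np.asarray(p)[:2]-C)*1000
def proj(c,X):
    p=c["camera_matrix"]@(c["R"]@np.asarray(X)+c["t"]);return p[:2]/p[2]
E
python3 - <<'E'
from h import *
c=dict(np.load("pics/top0.npz"));d=dict(np.load("pics/side0.npz"))
for n,u,v,h in[("knob",470,440,.1685),("hub",365,415,.1365),("hL",128,447,.1155),("hR",295,503,.1155),("tab",390,480,.1625)]:
    print(n,w2b(ray(c,190+u/6-.4,120+v/6-.4,h)).round(1))
P=dict(knob0=(*b2w(-53,-95),.1685),knob35=(*b2w(-53+70*np.sin(.35),-25-70*np.cos(.35)),.1685),tab=(*b2w(-80,-55),.1625),hL=(*b2w(-120,110),.1155),hR=(*b2w(-120,0),.1155))
im=cv2.resize(d["img"][150:250,170:300,::-1],None,fx=6,fy=6,interpolation=2)
for n,X in P.items():
    q=(proj(d,X)-[170,150]+.4)*6;print(n,np.round(X,3),q.round(0));cv2.circle(im,(int(q[0]),int(q[1])),4,(0,0,255),-1)
cv2.imwrite("pics/side1c.png",im)
E
```

```text
knob [-46.9 -96. ]
hub [-51.6 -28.2]
hL [-119.6  109.8]
hR [-118.7   -3.6]
tab [-86.5 -56.9]
knob0 [ 0.535 -0.006  0.168] [496. 253.]
knob35 [ 0.559 -0.009  0.168] [535. 241.]
tab [0.522 0.041 0.162] [428. 229.]
hL [0.535 0.21  0.116] [292. 152.]
hR [0.501 0.105 0.116] [337. 252.]
```

View pics/side1c.png

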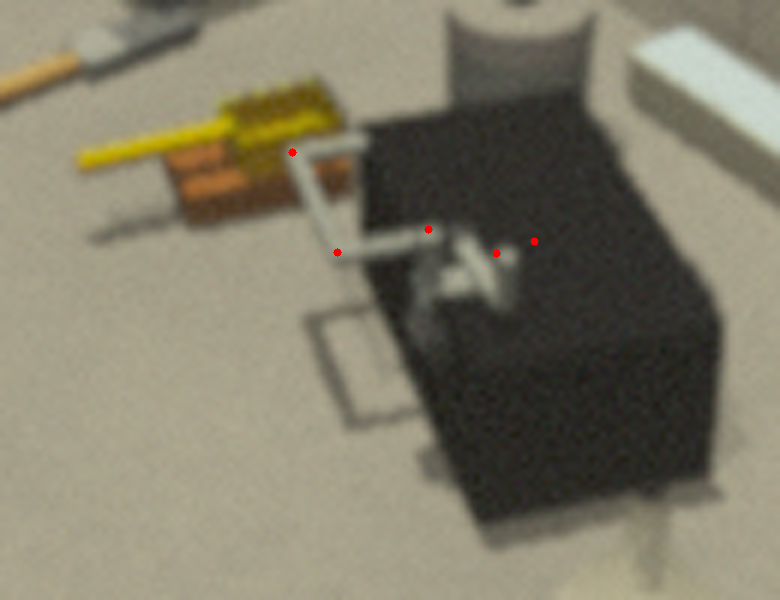

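The projected points agree with the picture, and the lever sits at about 0.1 rad. First I turn the tool, then move over the knob.

send_rows([
  [[0,0,0,0,0,1,0.35],[0,0,0,0,0,1,0.35],[0,0,0,0,0,1,0.35],[0,0,0,0,0,1,0.35],[0,0,0,0,0,1,0.35],[0,0,0,0,0,1,0.35],[0,0,0,0,0,1,0.35],[0,0,0,0,0,1,0.35],[0,0,0,0,0,1,0.35],[0,0,0,0,0,1,0.35],[0,0,0,0,0,1,0.35],[0,0,0,0,0,1,0.35],[0,0,0,0,0,1,0.35],[0,0,0,0,0,1,0.35],[0,0,0,0,0,1,0.35]],
])

```text
time_s: 1.35
position: [0.1824, 0.6497, 0.4039]
tool_rot: [[0.207, 0.978, -0.001], [0.978, -0.207, -0.001], [-0.001, -0.0, -1.0]]
wrist_force: [-0.5, 0.6, -0.1]
width: 0.0298
finger_force: 0.0
```

send_rows([
  [[-0.76,0.65,0,0,0,0,0.35],[-0.76,0.65,0,0,0,0,0.35],[-0.76,0.65,0,0,0,0,0.35],[-0.76,0.65,0,0,0,0,0.35],[-0.76,0.65,0,0,0,0,0.35],[-0.76,0.65,0,0,0,0,0.35],[-0.76,0.65,0,0,0,0,0.35],[-0.76,0.65,0,0,0,0,0.35],[-0.76,0.65,0,0,0,0,0.35],[-0.76,0.65,0,0,0,0,0.35],[-0.76,0.65,0,0,0,0,0.35],[-0.76,0.65,0,0,0,0,0.35],[-0.76,0.65,0,0,0,0,0.35],[-0.76,0.65,0,0,0,0,0.35],[-0.76,0.65,0,0,0,0,0.35],[-0.76,0.65,0,0,0,0,0.35],[-0.76,0.65,0,0,0,0,0.35],[-0.76,0.65,0,0,0,0,0.35],[-0.76,0.65,0,0,0,0,0.35],[-0.76,0.65,0,0,0,0,0.35]],
])

```text
time_s: 3.02
position: [0.4728, 0.1232, 0.4043]
tool_rot: [[0.202, 0.979, -0.001], [0.979, -0.202, 0.0], [-0.0, -0.001, -1.0]]
wrist_force: [-0.2, 0.3, -0.5]
width: 0.0299
finger_force: 0.0
```

send_rows([
  [[-0.76,0.65,0,0,0,0,0.35],[-0.76,0.65,0,0,0,0,0.35],[-0.76,0.65,0,0,0,0,0.35],[-0.76,0.65,0,0,0,0,0.35],[-0.76,0.65,0,0,0,0,0.35],[0,0,0,0,0,0,0.35],[0,0,0,0,0,0,0.35]],
])

```text
time_s: 3.6
position: [0.5453, -0.008, 0.404]
tool_rot: [[0.204, 0.979, -0.002], [0.979, -0.204, 0.001], [0.0, -0.002, -1.0]]
wrist_force: [0.3, 0.2, 0.3]
width: 0.03
finger_force: 0.0
```

```bash
cat >> h.py <<'E'
def goal(s,xyz,ang):
    "shift in tool axes (mm) and turn about tool z (rad) to a vertical pose with tool y at ang deg"
    R=s["tool_rot"];print("pos",s["position"].round(4),"d tool mm",(R.T@(np.asarray(xyz)-s["position"])*1000).round(1))
    a=np.arctan2(R[1,1],R[0,1]);print("yaw",np.degrees(a).round(2),"turn z",-(np.radians(ang)-a).round(3),"tilt",R[:,2].round(4),"F",s["wrist_force"].round(1),"w",round(s["width"],4),"t",s["time_s"],"q",s["joint_positions"].round(0))
E
python3 - <<'E'
from bench import bot
from h import *
s=bot.read_state();goal(s,(*b2w(-46,-94.7),.313),-12)
E
```

```text
pos [ 0.5453 -0.008   0.404 ] d tool mm [-0.4 -3.5 91. ]
yaw -11.78 turn z 0.004 tilt [-1.6e-03  5.0e-04 -1.0e+00] F [0.3 0.2 0.3] w 0.03 t 3.6 q [-12.   0. 109.   0.  71.   0.]
```

send_rows([
  [[0,-0.06,0.5,0,0,0,0.35],[0,-0.06,0.5,0,0,0,0.35],[0,0,0.5,0,0,0,0.35],[0,0,0.5,0,0,0,0.35],[0,0,0.5,0,0,0,0.35],[0,0,0.4,0,0,0,0.35],[0,0,0.1,0,0,0,0.35],[0,0,0,0,0,0,0.35]],
])

```text
time_s: 4.27
position: [0.5409, -0.0052, 0.3135]
tool_rot: [[0.201, 0.98, -0.003], [0.98, -0.201, 0.001], [0.0, -0.003, -1.0]]
wrist_force: [-0.5, 0.2, 0.5]
width: 0.0298
finger_force: 0.0
```

Run:
```python
from bench import bot
from h import *
s=bot.read_state();goal(s,(*b2w(-46,-94.7),.313),-12)
c=bot.camera("side");cv2.imwrite("pics/s2.png",cv2.resize(c["img"][100:240,170:310,::-1],None,fx=4,fy=4,interpolation=2))
# arc plan: centre ahead by 2 mm; print shift per 0.1 rad in tool axes
th=0.1
for dt in(.1,):
    r=70; print("chord fwd(y) per .1rad", r*np.sin(dt), "x toward pivot", r*(1-np.cos(dt)))
```

```text
pos [ 0.5409 -0.0052  0.3135] d tool mm [-2.2  1.3  0.5]
yaw -11.58 turn z 0.007 tilt [-2.7e-03  7.0e-04 -1.0e+00] F [-0.5  0.2  0.5] w 0.0298 t 4.2667 q [-11.   5. 114.   0.  62.   0.]
chord fwd(y) per .1rad 6.988339165277971 x toward pivot 0.34970843053819256
```

View pics/s2.png

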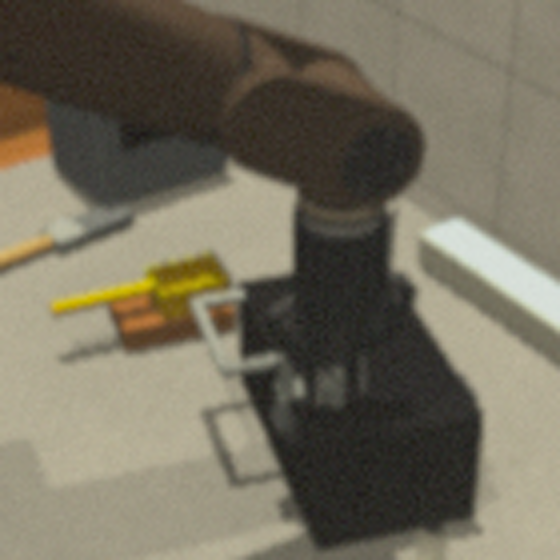

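The knob stands between the open fingers at about (330,380), so I sweep it along its arc.

send_rows([
  [[-0.04,0.117,0,0,0,-0.5,0.35],[0.003,0.117,0,0,0,-0.5,0.35],[0.003,0.117,0,0,0,-0.5,0.35],[0.003,0.117,0,0,0,-0.5,0.35],[0.003,0.117,0,0,0,-0.5,0.35],[0.003,0.117,0,0,0,-0.5,0.35],[0.003,0.117,0,0,0,-0.5,0.35],[0.003,0.117,0,0,0,-0.5,0.35],[0.003,0.117,0,0,0,-0.5,0.35],[0.003,0.117,0,0,0,-0.5,0.35],[0.003,0.117,0,0,0,-0.5,0.35],[0.003,0.117,0,0,0,-0.5,0.35],[0.003,0.117,0,0,0,-0.5,0.35],[0.003,0.117,0,0,0,-0.5,0.35],[0.003,0.117,0,0,0,-0.5,0.35],[0.003,0.117,0,0,0,-0.5,0.35]],
])

```text
time_s: 5.65
position: [0.5952, 0.0037, 0.3161]
tool_rot: [[-0.564, 0.826, 0.001], [0.826, 0.564, -0.0], [-0.001, 0.001, -1.0]]
wrist_force: [-0.4, -0.2, -0.1]
width: 0.03
finger_force: 0.4
```

Run:
```python
from bench import bot
from h import *
s=bot.read_state();p=w2b(s["position"]);print(p,np.degrees(np.arctan2(s["tool_rot"][1,1],s["tool_rot"][0,1])),"r",np.hypot(*(p-[-53,-25])),"th",np.arctan2(p[0]+53,-25-p[1]),s["wrist_force"],s["position"])
```

```text
[  1.41020127 -67.37857021] 34.35372083422138 r 68.96675442121771 th 0.9090718728309163 [-0.36504739 -0.2411289  -0.11270942] [0.59522006 0.0036834  0.31606957]
```

send_rows([
  [[0.003,0.117,0,0,0,-0.5,0.35],[0.003,0.117,0,0,0,-0.5,0.35],[0.003,0.117,0,0,0,-0.5,0.35],[0.003,0.117,0,0,0,-0.5,0.35],[0.003,0.117,0,0,0,-0.5,0.35],[0.003,0.117,0,0,0,-0.5,0.35],[0.003,0.117,0,0,0,-0.5,0.35],[0.003,0.117,0,0,0,-0.5,0.35],[0.003,0.117,0,0,0,-0.5,0.35],[0.003,0.117,0,0,0,-0.5,0.35],[0.003,0.117,0,0,0,-0.5,0.35],[0.003,0.117,0,0,0,-0.5,0.35],[0.003,0.117,0,0,0,-0.5,0.35],[0.003,0.117,0,0,0,-0.5,0.35],[0.003,0.117,0,0,0,-0.5,0.35],[0,0,0,0,0,0,0.35],[0,0,-1,0,0,0,0.35],[0,0,-1,0,0,0,0.35]],
])

```text
time_s: 7.15
position: [0.6233, 0.0461, 0.3737]
tool_rot: [[-0.975, 0.223, -0.004], [0.223, 0.975, 0.0], [0.004, -0.001, -1.0]]
wrist_force: [0.8, -0.0, 0.6]
width: 0.0299
finger_force: 0.0
```

Run:
```python
from bench import bot
from h import *
s=bot.read_state();print(w2b(s["position"]))
goal(s,(*b2w(-80,-55),.365),72)
```

```text
[ 15.05449663 -18.37449776]
pos [0.6233 0.0461 0.3737] d tool mm [ 97.9 -28.    9.1]
yaw 77.1 turn z 0.089 tilt [-4.4e-03  5.0e-04 -1.0e+00] F [ 0.8 -0.   0.6] w 0.0299 t 7.15 q [ -5.  12.  99.   0.  69. -82.]
```

send_rows([
  [[0,0,0,0,0,0.89,0.35],[0.8,-0.3,0,0,0,0,0.35],[0.8,-0.3,0,0,0,0,0.35],[0.8,-0.3,0,0,0,0,0.35],[0.7,-0.3,0,0,0,0,0.35],[0,0,0,0,0,0,0.35],[0,0,0,0,0,0,0.35]],
])

```text
time_s: 7.73
position: [0.5238, 0.0404, 0.3758]
tool_rot: [[-0.951, 0.309, 0.002], [0.309, 0.951, -0.0], [-0.002, 0.001, -1.0]]
wrist_force: [-0.3, 0.8, -0.2]
width: 0.0295
finger_force: 0.0
```

Run:
```python
from bench import bot
from h import *
s=bot.read_state();goal(s,(*b2w(-80,-55),.308),72)
c=bot.camera("wrist");a=bot.camera("side")
i=cv2.resize(c["img"][...,::-1],(640,480)); j=cv2.resize(a["img"][100:240,170:310,::-1],(480,480))
cv2.imwrite("pics/w3.png",cv2.resize(np.hstack([i,j]),(800,343)))
```

```text
pos [0.5238 0.0404 0.3758] d tool mm [ 2.3 -0.5 67.8]
yaw 72.01 turn z 0.0 tilt [ 2.5e-03 -2.0e-04 -1.0e+00] F [-0.3  0.8 -0.2] w 0.0295 t 7.7333 q [ -7.  -1. 113.   0.  68. -79.]
```

View pics/w3.png

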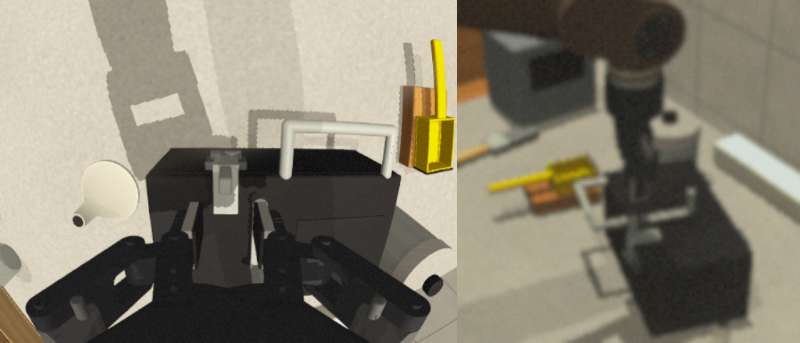

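The side view shows the lever swung back, its knob at (690,195). In the wrist view the tab at (226,180) is centred between the fingers. I descend and grip it.

send_rows([
  [[0.08,0,0.5,0,0,0,0.35],[0,0,0.5,0,0,0,0.35],[0,0,0.5,0,0,0,0.35],[0,0,0.5,0,0,0,0.35],[0,0,0.2,0,0,0,0.35],[0,0,0.05,0,0,0,0.35],[0,0,0,0,0,0,0.35],[0,0,0,0,0,0,0],[0,0,0,0,0,0,0],[0,0,0,0,0,0,0],[0,0,0,0,0,0,0]],
], force=25)

```text
time_s: 8.75
position: [0.5224, 0.0399, 0.3085]
tool_rot: [[-0.952, 0.307, 0.001], [0.307, 0.952, -0.004], [-0.002, -0.004, -1.0]]
wrist_force: [-1.9, -6.8, 1.6]
width: 0.0095
finger_force: 28.2
```

Run:
```python
from bench import bot
from h import *
s=bot.read_state();p=w2b(s["position"]);goal(s,(*b2w(-80,-55),.308),72);print(p,s["finger_force"])
x,z=p[0]+87,(s["position"][2]-.155-.0905)*1000
print("rel",x,z)
for f in np.arange(.1,1.5,.1): print(round(f,1),"tool x",round((x-(x*np.cos(f)-z*np.sin(f)))/30,2),"tool z",round((z-(z*np.cos(f)+x*np.sin(f)))/30,2))
```

```text
pos [0.5224 0.0399 0.3085] d tool mm [0.9 0.4 0.5]
yaw 72.12 turn z 0.002 tilt [ 9.0e-04 -4.5e-03 -1.0e+00] F [-1.9 -6.8  1.6] w 0.0095 t 8.75 q [ -7.   3. 116.  -0.  61. -79.]
[-79.07214848 -55.41720832] 28.16938877105713
rel 7.927851518713851 63.03604296963261
0.1 tool x 0.21 tool z -0.02
0.2 tool x 0.42 tool z -0.01
0.3 tool x 0.63 tool z 0.02
0.4 tool x 0.84 tool z 0.06
0.5 tool x 1.04 tool z 0.13
0.6 tool x 1.23 tool z 0.22
0.7 tool x 1.42 tool z 0.32
0.8 tool x 1.59 tool z 0.45
0.9 tool x 1.75 tool z 0.59
1.0 tool x 1.89 tool z 0.74
1.1 tool x 2.02 tool z 0.91
1.2 tool x 2.13 tool z 1.09
1.3 tool x 2.22 tool z 1.28
1.4 tool x 2.29 tool z 1.48
```

send_rows([
  [[0.21,0,-0.02,0,0,0,0],[0.21,0,0.01,0,0,0,0],[0.21,0,0.03,0,0,0,0],[0.21,0,0.04,0,0,0,0],[0.2,0,0.07,0,0,0,0],[0.19,0,0.09,0,0,0,0],[0.19,0,0.1,0,0,0,0]],
])

```text
time_s: 9.33
position: [0.4835, 0.0526, 0.3017]
tool_rot: [[-0.952, 0.307, 0.01], [0.307, 0.952, -0.007], [-0.012, -0.004, -1.0]]
wrist_force: [0.9, -9.1, 6.3]
width: 0.0097
finger_force: 29.0
```

send_rows([
  [[0.17,0,0.13,0,0,0,0],[0.16,0,0.14,0,0,0,0],[0.14,0,0.15,0,0,0,0],[0.13,0,0.17,0,0,0,0],[0.11,0,0.18,0,0,0,0],[0.09,0,0.19,0,0,0,0],[0,0,0,0,0,0,0]],
])

```text
time_s: 9.92
position: [0.459, 0.0606, 0.2703]
tool_rot: [[-0.952, 0.307, 0.002], [0.307, 0.952, -0.005], [-0.003, -0.004, -1.0]]
wrist_force: [-3.3, -7.3, 2.7]
width: 0.0095
finger_force: 32.1
```

Run:
```python
from bench import bot
from h import *
s=bot.read_state();p=w2b(s["position"]);x,z=p[0]+87,(s["position"][2]-.155-.0905)*1000
goal(s,s["position"],72);print("rel",x,z,"phi",np.arctan2(-x,z)+np.arctan2(7.9,63),s["finger_force"])
c=bot.camera("wrist");a=bot.camera("side")
i=cv2.resize(c["img"][...,::-1],(640,480)); j=cv2.resize(a["img"][100:240,170:310,::-1],(480,480))
cv2.imwrite("pics/w4.png",cv2.resize(np.hstack([i,j]),(800,343)))
```

```text
pos [0.459  0.0606 0.2703] d tool mm [0. 0. 0.]
yaw 72.13 turn z 0.002 tilt [ 0.0022 -0.0047 -1.    ] F [-3.3 -7.3  2.7] w 0.0095 t 9.9167 q [ -5.  -1. 125.  -0.  56. -77.]
rel -58.71126879785365 24.838473197796475 phi 1.2953145085765079 32.12741643190384
```

View pics/w4.png

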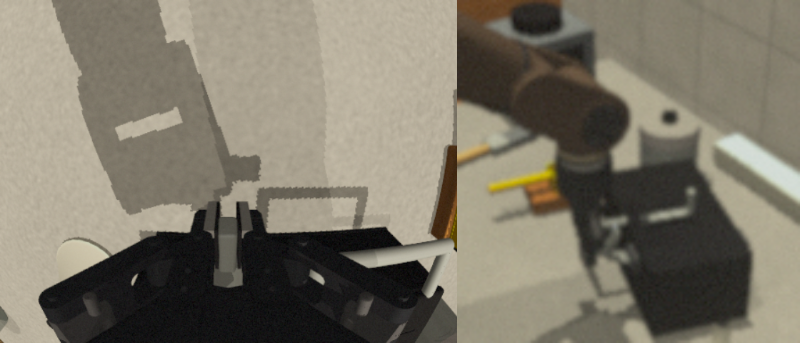

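Side view: the tongue now stands forward of the lid (hasp ≈1.3 rad) and the lever is still swung back. I release, rise and turn for the handle.

send_rows([
  [[0,0,0,0,0,0,0.3],[0,0,0,0,0,0,0.3],[0,0,0,0,0,0,0.3],[0,0,0,0,0,0,0.3],[0,0,-0.3,0,0,0,0.3],[0,0,-0.6,0,0,0,0.3],[0,0,-0.9,0,0,0,0.3],[0,0,-0.9,0,0,0,0.3],[0,0,-0.5,0,0,0,0.3]],
])

```text
time_s: 10.77
position: [0.4592, 0.0617, 0.3688]
tool_rot: [[-0.952, 0.307, 0.005], [0.307, 0.952, -0.0], [-0.005, 0.001, -1.0]]
wrist_force: [0.1, -0.4, 0.0]
width: 0.0255
finger_force: 0.0
```

send_rows([
  [[0,0,0,0,0,0.98,0.4],[0,0,0,0,0,0.98,0.4],[0,0,0,0,0,0.98,0.4],[0,0,0,0,0,0.98,0.4],[0,0,0,0,0,0.98,0.4],[0,0,0,0,0,0.98,0.4],[0,0,0,0,0,0.98,0.4],[0,0,0,0,0,0.98,0.4],[0,0,0,0,0,0.98,0.4],[0,0,0,0,0,0.98,0.4],[0,0,0,0,0,0.98,0.4],[0,0,0,0,0,0.98,0.4],[0,0,0,0,0,0.98,0.4],[0,0,0,0,0,0.98,0.4],[0,0,0,0,0,0.98,0.4],[0,0,0,0,0,0.98,0.4],[0,0,0,0,0,0,0.4]],
])

```text
time_s: 12.18
position: [0.4586, 0.0617, 0.3655]
tool_rot: [[0.306, 0.952, 0.001], [0.952, -0.306, 0.0], [0.0, 0.001, -1.0]]
wrist_force: [-0.5, 0.7, -0.3]
width: 0.0339
finger_force: 0.0
```

Run:
```python
from bench import bot
from h import *
s=bot.read_state();goal(s,(*b2w(-120,55),.273),-18)
a=bot.camera("side");cv2.imwrite("pics/s5.png",cv2.resize(a["img"][100:240,170:310,::-1],(560,560)))
```

```text
pos [0.4586 0.0617 0.3655] d tool mm [109.3  26.7  92.6]
yaw -17.84 turn z 0.003 tilt [ 7.e-04  1.e-04 -1.e+00] F [-0.5  0.7 -0.3] w 0.0339 t 12.1833 q [ -5.  -9. 121.   0.  68.  13.]
```

View pics/s5.png

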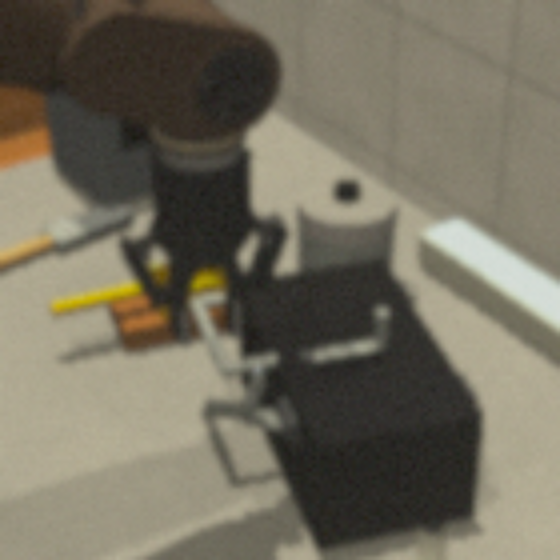

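The hasp stayed forward near (255,385) and the lever is swung back, its knob at (382,315). Now over to the handle.

send_rows([
  [[0.73,0.18,0,0,0,0,0.4],[0.73,0.18,0,0,0,0,0.4],[0.73,0.18,0,0,0,0,0.4],[0.73,0.18,0,0,0,0,0.4],[0.73,0.18,0,0,0,0,0.4],[0,0,0.4,0,0,0,0.4],[0,0,0.6,0,0,0,0.4],[0,0,0.4,0,0,0,0.4],[0,0,0,0,0,0,0.4],[0,0,0,0,0,0,0.4]],
])

```text
time_s: 13.07
position: [0.5172, 0.1572, 0.3217]
tool_rot: [[0.305, 0.952, -0.003], [0.952, -0.305, -0.0], [-0.001, -0.003, -1.0]]
wrist_force: [0.9, 0.3, 0.3]
width: 0.0344
finger_force: 0.0
```

Run:
```python
from bench import bot
from h import *
s=bot.read_state();goal(s,(*b2w(-120,55),.272),-18)
```

```text
pos [0.5172 0.1572 0.3217] d tool mm [ 0.5  0.3 49.7]
yaw -17.74 turn z 0.005 tilt [-2.8e-03 -4.0e-04 -1.0e+00] F [0.9 0.3 0.3] w 0.0344 t 13.0667 q [  6.   4. 113.  -0.  62.  24.]
```

send_rows([
  [[0,0,0.4,0,0,0,0.4],[0,0,0.5,0,0,0,0.4],[0,0,0.5,0,0,0,0.4],[0,0,0.26,0,0,0,0.4],[0,0,0,0,0,0,0.4],[0,0,0,0,0,0,0],[0,0,0,0,0,0,0],[0,0,0,0,0,0,0],[0,0,0,0,0,0,0],[0,0,0,0,0,0,0]],
], force=40)

```text
time_s: 13.9
position: [0.5175, 0.1579, 0.2739]
tool_rot: [[0.305, 0.952, -0.001], [0.952, -0.305, 0.0], [0.0, -0.001, -1.0]]
wrist_force: [-5.6, 0.4, 3.9]
width: 0.0103
finger_force: 39.3
```

Run:
```python
from bench import bot
from h import *
s=bot.read_state();goal(s,(*b2w(-120,55),.272),-18);print(s["finger_force"],w2b(s["position"]))
x,z=-195,5   # handle relative to hinge, +x bin
P=[(x*np.cos(f)+z*np.sin(f),z*np.cos(f)-x*np.sin(f)) for f in np.arange(0,1.601,.05)]
D=np.diff(P,axis=0)/30
print([(round(a,2),round(-b,2)) for a,b in D])
print(P[-1])
```

```text
pos [0.5175 0.1579 0.2739] d tool mm [-0.3  0.2  1.9]
yaw -17.77 turn z 0.004 tilt [-1.4e-03  5.0e-04 -1.0e+00] F [-5.6  0.4  3.9] w 0.0103 t 13.9 q [  6.   8. 115.   0.  57.  24.]
39.2538446187973 [-120.15833468   55.27486351]
[(np.float64(0.02), np.float64(-0.32)), (np.float64(0.03), np.float64(-0.32)), (np.float64(0.05), np.float64(-0.32)), (np.float64(0.06), np.float64(-0.32)), (np.float64(0.08), np.float64(-0.31)), (np.float64(0.1), np.float64(-0.31)), (np.float64(0.11), np.float64(-0.31)), (np.float64(0.13), np.float64(-0.3)), (np.float64(0.14), np.float64(-0.29)), (np.float64(0.16), np.float64(-0.29)), (np.float64(0.17), np.float64(-0.28)), (np.float64(0.18), np.float64(-0.27)), (np.float64(0.2), np.float64(-0.26)), (np.float64(0.21), np.float64(-0.25)), (np.float64(0.22), np.float64(-0.24)), (np.float64(0.23), np.float64(-0.23)), (np.float64(0.24), np.float64(-0.21)), (np.float64(0.25), np.float64(-0.2)), (np.float64(0.26), np.float64(-0.19)), (np.float64(0.27), np.float64(-0.18)), (np.float64(0.28), np.float64(-0.16)), (np.float64(0.29), np.float64(-0.15)), (np.float64(0.3), np.float64(-0.13)), (np.float64(0.3), np.float64(-0.12)), (np.float64(0.31), np.float64(-0.1)), (np.float64(0.31), np.float64(-0.09)), (np.float64(0.32), np.float64(-0.07)), (np.float64(0.32), np.float64(-0.06)), (np.float64(0.32), np.float64(-0.04)), (np.float64(0.32), np.float64(-0.02)), (np.float64(0.33), np.float64(-0.01)), (np.float64(0.32), np.float64(0.01))]
(np.float64(10.691774863958845), np.float64(194.77085498158706))
```

send_rows([
  [[0,0.01,-0.16,0,0,0,0],[0,0.01,-0.16,0,0,0,0],[0,0.015,-0.16,0,0,0,0],[0,0.015,-0.16,0,0,0,0],[0,0.025,-0.16,0,0,0,0],[0,0.025,-0.16,0,0,0,0],[0,0.03,-0.16,0,0,0,0],[0,0.03,-0.16,0,0,0,0],[0,0.04,-0.155,0,0,0,0],[0,0.04,-0.155,0,0,0,0]],
])

```text
time_s: 14.73
position: [0.524, 0.1557, 0.3207]
tool_rot: [[0.305, 0.952, -0.004], [0.952, -0.305, 0.001], [-0.0, -0.004, -1.0]]
wrist_force: [-4.4, 4.0, -4.8]
width: 0.0104
finger_force: 38.9
```

send_rows([
  [[0,0.05,-0.155,0,0,0,0],[0,0.05,-0.155,0,0,0,0],[0,0.055,-0.155,0,0,0,0],[0,0.055,-0.155,0,0,0,0],[0,0.065,-0.15,0,0,0,0],[0,0.065,-0.15,0,0,0,0],[0,0.07,-0.145,0,0,0,0],[0,0.07,-0.145,0,0,0,0],[0,0.08,-0.145,0,0,0,0],[0,0.08,-0.145,0,0,0,0]],
])

```text
time_s: 15.57
position: [0.5417, 0.1501, 0.3659]
tool_rot: [[0.305, 0.952, -0.008], [0.952, -0.305, 0.001], [-0.001, -0.008, -1.0]]
wrist_force: [-8.7, 4.7, 0.2]
width: 0.0103
finger_force: 38.9
```

```bash
cat >> h.py <<'E'
def lid(s):
    p=w2b(s["position"]);x,z=p[0]-75,(s["position"][2]-.1569-.1105)*1000
    print("rel",x.round(1),z.round(1),"r",np.hypot(x,z).round(1),"lid",np.arctan2(z,-x)-np.arctan2(5,195),"y",p[1].round(1),"ff",s["finger_force"],"w",s["width"],"F",s["wrist_force"].round(1),"q",s["joint_positions"].round(0),s["time_s"])
E
python3 - <<'E'
from bench import bot
from h import *
lid(bot.read_state())
E
```

```text
rel -169.8 98.5 r 196.3 lid 0.4999533403942485 y 55.3 ff 38.91833961009979 w 0.010340653243341639 F [-8.7  4.7  0.2] q [  5.   4. 108.   0.  68.  23.] 15.5667
```

Tracking well: the lid is at 0.50 rad with low forces.

send_rows([
  [[0,0.085,-0.14,0,0,0,0],[0,0.085,-0.14,0,0,0,0],[0,0.09,-0.135,0,0,0,0],[0,0.09,-0.135,0,0,0,0],[0,0.1,-0.13,0,0,0,0],[0,0.1,-0.13,0,0,0,0],[0,0.105,-0.125,0,0,0,0],[0,0.105,-0.125,0,0,0,0],[0,0.11,-0.12,0,0,0,0],[0,0.11,-0.12,0,0,0,0],[0,0.115,-0.115,0,0,0,0],[0,0.115,-0.115,0,0,0,0],[0,0.12,-0.105,0,0,0,0],[0,0.12,-0.105,0,0,0,0],[0,0.125,-0.1,0,0,0,0],[0,0.125,-0.1,0,0,0,0]],
])

```text
time_s: 16.9
position: [0.5903, 0.1344, 0.428]
tool_rot: [[0.304, 0.953, -0.006], [0.953, -0.304, 0.0], [-0.002, -0.006, -1.0]]
wrist_force: [-14.6, 2.6, 10.0]
width: 0.0104
finger_force: 39.2
```

Run:
```python
from bench import bot
from h import *
lid(bot.read_state())
```

```text
rel -118.6 160.6 r 199.7 lid 0.9088813165735617 y 55.4 ff 39.21062886714935 w 0.010356538906268588 F [-14.6   2.6  10. ] q [ 3.  7. 99.  0. 74. 21.] 16.9
```

send_rows([
  [[0,0.125,-0.13,0,0,0,0],[0,0.125,-0.13,0,0,0,0],[0,0.13,-0.12,0,0,0,0],[0,0.13,-0.12,0,0,0,0],[0,0.14,-0.08,0,0,0,0],[0,0.14,-0.08,0,0,0,0],[0,0.145,-0.075,0,0,0,0],[0,0.145,-0.075,0,0,0,0],[0,0.15,-0.065,0,0,0,0],[0,0.15,-0.065,0,0,0,0],[0,0.15,-0.06,0,0,0,0],[0,0.15,-0.06,0,0,0,0]],
])

```text
time_s: 17.9
position: [0.6394, 0.1181, 0.459]
tool_rot: [[0.305, 0.952, 0.0], [0.952, -0.305, -0.002], [-0.002, 0.001, -1.0]]
wrist_force: [-5.8, 0.3, 3.6]
width: 0.0103
finger_force: 39.0
```

Run:
```python
from bench import bot
from h import *
lid(bot.read_state())
```

```text
rel -66.9 191.6 r 202.9 lid 1.2089923111655552 y 55.1 ff 39.02954578399658 w 0.010302309232457299 F [-5.8  0.3  3.6] q [ 2. 11. 91. -0. 78. 19.] 17.9
```

send_rows([
  [[0,0.155,-0.05,0,0,0,0],[0,0.155,-0.05,0,0,0,0],[0,0.155,-0.045,0,0,0,0],[0,0.155,-0.045,0,0,0,0],[0,0.16,-0.035,0,0,0,0],[0,0.16,-0.035,0,0,0,0],[0,0.16,-0.03,0,0,0,0],[0,0.16,-0.03,0,0,0,0],[0,0.16,-0.02,0,0,0,0],[0,0.16,-0.02,0,0,0,0],[0,0.16,-0.01,0,0,0,0],[0,0.14,-0.01,0,0,0,0],[0,0.1,0,0,0,0,0],[0,0.05,0,0,0,0,0],[0,0,0,0,0,0,0],[0,0,0,0,0,0,0]],
])

```text
time_s: 19.23
position: [0.6978, 0.099, 0.4713]
tool_rot: [[0.306, 0.952, 0.005], [0.952, -0.306, -0.003], [-0.002, 0.006, -1.0]]
wrist_force: [-4.7, -2.3, 6.8]
width: 0.0105
finger_force: 40.6
```

Run:
```python
from bench import bot
from h import *
s=bot.read_state();lid(s)
a=bot.camera("side");W=cloud(a);P=W[60:240,170:320].reshape(-1,3);g=a["img"][60:240,170:320].max(2).ravel()
b=(P[:,:2]-C)@RB*1000;z=P[:,2]*1000
m=(g<70)&(z>150)&(z<245)&(abs(b[:,1])<128)&(b[:,0]>0)&(b[:,0]<150)
m&=(b[:,1]<0)
print(m.sum(),[(zz,np.median(b[m&(abs(z-zz)<8),0]).round(1)) for zz in(160,180,200,220,235)])
print("fit slope dx/dz",np.polyfit(z[m],b[m,0],1))
cv2.imwrite("pics/s6.png",cv2.resize(a["img"][40:240,150:350,::-1],(600,600)))
```

```text
rel -5.5 203.9 r 203.9 lid 1.5183054206392894 y 54.9 ff 40.59741139411926 w 0.010524804680018844 F [-4.7 -2.3  6.8] q [-0. 18. 82. -0. 80. 18.] 19.2333
334 [(160, np.float64(72.5)), (180, np.float64(71.3)), (200, np.float64(70.3)), (220, np.float64(69.4)), (235, np.float64(68.9))]
fit slope dx/dz [-4.6015392e-02  7.9718753e+01]
```

View pics/s6.png

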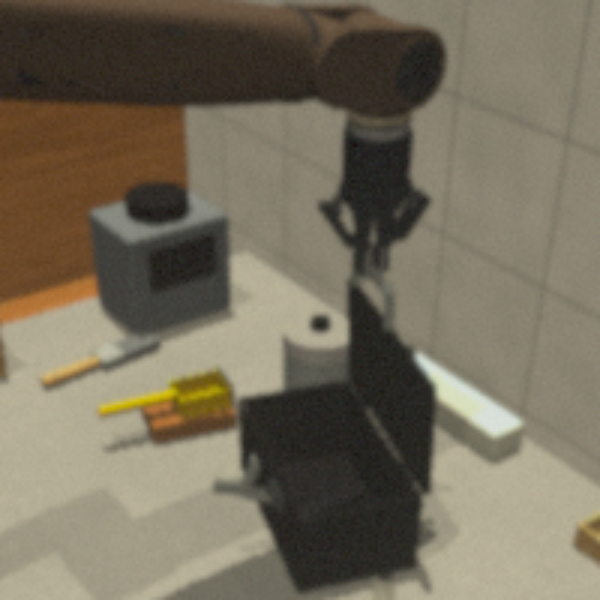

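The lid stands at about 1.52 rad with the handle still in the fingers at (375,285). The hasp is forward at (245,485). I nudge the last few degrees, release and rise.

send_rows([
  [[0,0.12,0,0,0,0,0],[0,0.14,0,0,0,0,0],[0,0.08,0,0,0,0,0],[0,0,0,0,0,0,0],[0,0,0,0,0,0,0],[0,0,0,0,0,0,0.35],[0,0,0,0,0,0,0.35],[0,0,0,0,0,0,0.35],[0,0,0,0,0,0,0.35],[0,0,-0.3,0,0,0,0.35],[0,0,-0.6,0,0,0,0.35],[0,0,-0.8,0,0,0,0.35],[0,0,-0.8,0,0,0,0.35],[0,0,-0.5,0,0,0,0.35],[0,0,0,0,0,0,0.35]],
])

```text
time_s: 20.53
position: [0.7068, 0.097, 0.5636]
tool_rot: [[0.305, 0.952, 0.01], [0.952, -0.305, -0.0], [0.003, 0.01, -1.0]]
wrist_force: [0.1, 1.0, 1.0]
width: 0.03
finger_force: 0.0
```

Run:
```python
from bench import bot
from h import *
s=bot.read_state();lid(s)
a=bot.camera("side");W=cloud(a);P=W[60:240,170:320].reshape(-1,3);g=a["img"][60:240,170:320].max(2).ravel()
b=(P[:,:2]-C)@RB*1000;z=P[:,2]*1000
m=(g<70)&(z>150)&(z<245)&(b[:,1]>-128)&(b[:,1]<0)&(b[:,0]>0)&(b[:,0]<150)
print("fit slope dx/dz",np.polyfit(z[m],b[m,0],1))
t=bot.camera("top")
i=cv2.resize(a["img"][40:240,150:350,::-1],(500,500)); j=cv2.resize(t["img"][110:230,190:310,::-1],(500,500),interpolation=2)
cv2.imwrite("pics/s7.png",cv2.resize(np.hstack([i,j]),(800,400)))
```

```text
rel 3.7 296.2 r 296.3 lid 1.5575315827065928 y 55.9 ff 0.0 w 0.029980966464507847 F [0.1 1.  1. ] q [-0. 17. 73. -0. 89. 17.] 20.5333
fit slope dx/dz [1.02034278e-02 7.34506520e+01]
```

View pics/s7.png

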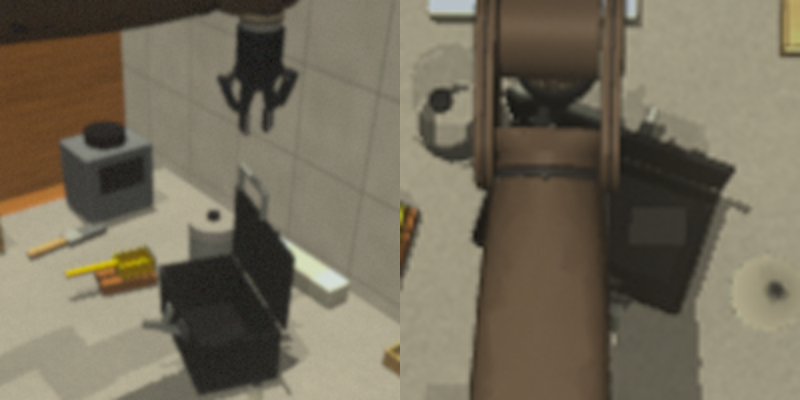

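The side view shows the lid upright with the handle free at (250,185) and the hasp forward at (165,325). In the top view the knob sticks out behind the lid at (650,120). I check the lever angle from the knob, then hand in.

Run:
```python
from bench import bot
from h import *
c=bot.camera("top")
q=(190+250*.3,110+120*.3)
for h in(.16,.17,.18,.2,.22): print(h,w2b(ray(c,*q,h)).round(0))
print("expected y at lever 1.5:",-25-70*np.cos(1.5)," at 1.0:",-25-70*np.cos(1.0))
```

```text
0.16 [118. -28.]
0.17 [117. -28.]
0.18 [115. -29.]
0.2 [112. -29.]
0.22 [108. -30.]
expected y at lever 1.5: -29.951604116739205  at 1.0: -62.82116141076978
```

The knob is at y ≈ -29 mm, which puts the lever at about 1.5 rad, well clear.

```bash
python3 -c "
from bench import bot
print(bot.close_job())"
```

```text
the job is handed in; nothing more can be done
None
```

The job is handed in: I swung the lever clear (about 1.5 rad), then the hasp forward (about 1.3 rad), then raised the lid slowly and left it upright (about 1.57 rad); it took about 21 s, with the gripper clear of everything and nothing else touched.

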